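Turn the rotating organiser until the red pot is at the front

ROBOT

A 7-joint arm with a two-finger parallel gripper is mounted at the origin on the work surface. World frame = base frame: x ahead of the robot, y to its left, z up, the work surface at z = 0. Lengths are in m, angles in rad, forces in N, time in s.
With the tool pointing down it reaches from about 0.425 to 1.025 m from the base axis. Payload 9.4 kg.
Tool frame: the origin (TCP) lies on the centre line of the jaws, within the pads' length; the fingertips stand 22 mm ahead of it and the grasp point (between the pads) lies 3 mm ahead of it (r.nose_length is the distance from the TCP to the fingertips, in m); z points along the fingers, y is the direction in which the jaws open and shut (so a half turn about z gives the same grasp; the last joint's range is limited). The gripper opens to 85 mm and grips with 20 to 120 N. Pads are 22 mm wide; open, the fingers measure 114 mm over their backs; the gripper's body (76 mm by 85 mm) begins 54 mm behind the grasp point. The pads swing forward as they close: fully open they stand 13 mm farther back than shut.
Start: joints at [-0.077, 0.599, -0.003, 1.599, 0.002, 0.943, -0.08], TCP at [0.725, -0, 0.253] pointing down, gripper open.
Joint ranges: [-2.57, 2.57], [-0.35, 1.97], [-1.29, 1.29], [0.11, 2.56], [-1.05, 4.19], [0.11, 1.86], [-2.63, 2.63]. Speed limits (rad/s): [2.22, 2.22, 3.01, 3.01, 3.14, 3.14, 3.14].

INTERFACE

Orientations are given as a rotation vector (axis times angle).
In Python, from cell import r gives the robot as it stands. Calls block until the motion is done:
- r.move_ptp(position, orientation): joint-space move of the TCP to a pose.
- r.move_linear(position, max_speed=0.15, orientation=None): straight line of the TCP; orientation=None keeps the orientation; max_speed is the mean speed in m/s.
- r.move_joints(angles): joint-space move.
- r.move_gripper(opening, squeeze=None): opening from 0.0 (shut) to 1.0 (fully open); squeeze is the grip in N (None keeps the last); returns when the fingers have stopped.
- r.dwell(seconds).
- r.solve_ik(position, orientation): joint angles nearest the present ones, or None.
- r.state(): the state.
- r.read_camera(name): name is "scene" or "side" or "wrist"; returns (picture, depth): 384x512x3 uint8, red, green, blue; 384x512 float32, m along the optical axis (not along the pixel's ray), 0 where there is no reading.
- r.calibration(name): a dict with "mtx" (3x3 intrinsics, pixels), "view" (4x4, takes a point from world to camera coordinates); the wrist camera has in their place "tool_from_camera" (4x4, takes a point from camera to tool coordinates, whose origin is the TCP and whose axes are the flange's). Camera axes: x right, y down, z forward; pixel columns grow to the right and rows downward; lengths in m; the calibration is good to about 2 mm. A picture is of the moment at which its call begins: read the wrist's pose just before it. calibration takes no time and is no camera call.
A pose or a line that the arm cannot do raises r.PlanningError and nothing moves.
- r.finish_job(): hands the job in, once; it reports no verdict.
The state is a dict: "clock": time; "joint_pos": joint angles; "qvel": joint speeds; "joint_efforts": joint torques, N m; "position": TCP position; "tcp_rot": TCP orientation; "force": force on the tool from outside, world axes, zero at the start; "moment": the same for the moment, N m; "gripper_width": opening from 0.0 (shut) to 1.0 (fully open).
Only numpy, scipy, OpenCV 4.12 (cv2) and the standard library are available. Lean on these libraries where they do the work, as an engineer would, in place of code of your own. Each camera call takes 0.05 s, during which the arm holds its last target.

TASK

Push the blue finger tabs on the rim of the rotating organiser with the fingertips, and turn it gently until the red pot stands at the front, in line with the yellow arrow on the foot. Do not touch or lift any of the pots or push on the upper tier, leave the other things on the cupboard where they are, and finish with the hand clear and the organiser at rest.

Things in the scene. Friction and masses are not known exactly. Their poses are not given: they have to be found in the camera images.
- organiser_foot: Fixed grey round foot of the rotating organiser, radius 84 mm, 14 mm high, on the cupboard top (z = 0). Origin: centre of its underside, on the turning axis. Its own -x axis is the organiser's front (roughly towards the robot); a flat yellow arrow, 5 mm high, points that way from under the turning tray out to 168 mm from the axis. It does not turn.
- front_place (a point): Fixed point on the foot's front line, 61 mm from the turning axis towards the yellow arrow, 22 mm above the cupboard top: where the origin of the red pot must come.
- organiser (a joint): Turn of the organiser about its vertical axis, in rad, from where it stood at the start (0 then, whichever way it faced), growing anticlockwise seen from above. It turns endlessly both ways. Light friction (about 0.4 N at the tabs), no spring, no detents: it stays where it is left, coasting a few degrees at most.
- turn_centre (a point): On the turning axis, at the underside of the turning tray, 16 mm above the cupboard top. Its axes turn with the tray: the red pot's seat lies on its -x axis; when that seat is exactly at the front its axes are parallel to the foot's. The tray is white and round, radius 90 mm; its floor is 22 mm and its rim top 36 mm above the cupboard top.
- tab (a point): Middle of one of six alike blue finger tabs on the rim, 103 mm from the axis, 43 mm above the cupboard top. Each is an upright radial plate 8 mm thick, from 86 to 120 mm from the axis and from 20 to 66 mm above the cupboard top. They are 60 degrees apart, at 30, 90, 150, 210 (this one), 270 and 330 degrees anticlockwise from +x of the turning frame.
- upper_tier: Upper tier, turning with the tray: a 20 mm thick post and on it a white dish of radius 34 mm, from 84 to 104 mm above the cupboard top, with three fixed sticks in it reaching 124 mm. Origin: on the axis, 16 mm above the cupboard top.
- red_pot: Small round closed pot, all red (red body, red lid): the marked pot; 32 mm in diameter, 42 mm high, 50 g, standing loose in a square seat of the tray 61 mm from the axis. Origin: centre of its underside, 22 mm above the cupboard top.
- seat_red (a point): Centre of the floor of the red pot's seat in the turning tray, at 180 degrees anticlockwise from +x of the turning frame; the seat is 34 mm square inside with walls 12 mm high.
- white_pot: Small round closed pot, white with a white lid; 32 mm in diameter, 42 mm high, 50 g, standing loose in a square seat of the tray 61 mm from the axis. Origin: centre of its underside, 22 mm above the cupboard top.
- seat_white (a point): Centre of the floor of the white pot's seat in the turning tray, at 270 degrees anticlockwise from +x of the turning frame; the seat is 34 mm square inside with walls 12 mm high.
- green_pot: Small round closed pot, green glass with a green lid; 32 mm in diameter, 42 mm high, 50 g, standing loose in a square seat of the tray 61 mm from the axis. Origin: centre of its underside, 22 mm above the cupboard top.
- seat_green (a point): Centre of the floor of the green pot's seat in the turning tray, at 0 degrees anticlockwise from +x of the turning frame; the seat is 34 mm square inside with walls 12 mm high.
- amber_pot: Small round closed pot, amber glass with a black lid; 32 mm in diameter, 42 mm high, 50 g, standing loose in a square seat of the tray 61 mm from the axis. Origin: centre of its underside, 22 mm above the cupboard top.
- seat_amber (a point): Centre of the floor of the amber pot's seat in the turning tray, at 90 degrees anticlockwise from +x of the turning frame; the seat is 34 mm square inside with walls 12 mm high.
- betel_box: Steel betel box with closed lid, 94 x 134 x 52 mm, loose bystander. Origin: centre of its underside.
- vase: Clear glass vase, 72 mm in diameter, 135 mm high, loose bystander. Origin: centre of its underside.
- flashlight: Red flashlight lying along its x axis, 150 x 46 x 46 mm, loose bystander. Origin: under its middle.
- comb: Wooden comb lying flat, 170 mm along x, 40 mm along y, 8 mm thick, loose bystander. Origin: centre of its underside.
Things that resemble listed ones, but are neither listed nor needed, are in the scene too. What is meant by the amber_pot is not brown or purple, and is the smaller of those in its own colour.

How it is judged:
By the outcome, as a careful person would: the job done as asked, in the order asked, and still so for the second after the job is handed in, with the robot touching nothing.
It also fails if it takes over 48 s, if anything falls off the work surface, if the arm or the gripper's body presses on something with over 40 N, if the wrist force passes 120 N, or if a joint passes its speed limit or range.

## Working session

There is one attempt and no reset: what is moved stays moved. The work goes in short steps, each a Python script; the robot and the scene stay as the last script left them, time stands still between calls to the robot, and variables do not carry over. Pictures are saved under pics/ and viewed, and the job is handed in when it is done.

```bash
ls; mkdir -p pics; python3 - <<'E'
from cell import r
import cv2,numpy as np
for n in ["scene","side","wrist"]:
    p,d=r.read_camera(n); cv2.imwrite(f"pics/{n}0.png",p[:,:,::-1]); np.savez(f"pics/{n}0.npz",p=p,d=d)
    c=r.calibration(n); print(n,{k:np.round(v,3).tolist() for k,v in c.items()})
s=r.state();print(s)
E
```

```text
pics
scene {'mtx': [[393.197, 0.0, 247.199], [0.0, 393.197, 186.442], [0.0, 0.0, 1.0]], 'view': [[-0.426, 0.905, -0.002, 0.204], [0.535, 0.249, -0.807, -0.277], [-0.73, -0.345, -0.59, 1.547], [0.0, 0.0, 0.0, 1.0]]}
side {'mtx': [[414.681, 0.0, 256.718], [0.0, 414.681, 187.864], [0.0, 0.0, 1.0]], 'view': [[0.652, -0.758, -0.02, -0.359], [-0.536, -0.441, -0.72, 0.376], [0.537, 0.48, -0.694, 0.642], [0.0, 0.0, 0.0, 1.0]]}
wrist {'mtx': [[283.744, 0.0, 256.798], [0.0, 283.744, 189.219], [0.0, 0.0, 1.0]], 'tool_from_camera': [[0.001, -0.946, -0.325, 0.084], [1.0, 0.0, 0.001, -0.0], [-0.001, -0.325, 0.946, -0.121], [0.0, 0.0, 0.0, 1.0]]}
{'clock': 0.15, 'joint_pos': array([-0.07671731,  0.59992574, -0.00253012,  1.59997352,  0.00177122,
        0.94291361, -0.07980904]), 'qvel': array([ 0.00129427, -0.00184368, -0.00018641, -0.00052851,  0.00293414,
        0.00017898, -0.00164923]), 'joint_efforts': array([ 2.03994307e-03, -7.76993966e+01,  1.56661626e+00, -2.58236039e+01,
        1.25704729e-02,  6.78423472e-03, -1.49589243e-05]), 'position': array([7.24651947e-01, 5.01784803e-06, 2.52617008e-01]), 'tcp_rot': array([-2.22084165e+00, -2.22092780e+00,  1.45979320e-03]), 'force': array([-0.03133062, -0.27587794,  0.49084438]), 'moment': array([0.01029383, 0.03504173, 0.0389738 ]), 'gripper_width': 1.0044008713910286}
```

View pics/scene0.png

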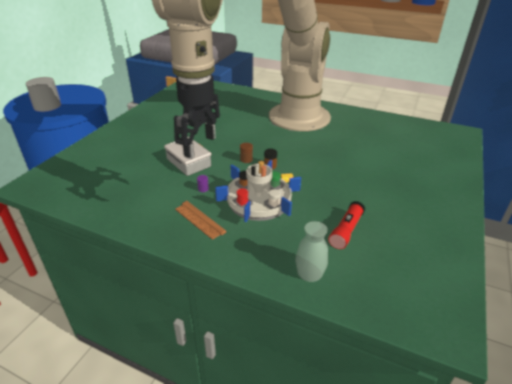

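View pics/side0.png

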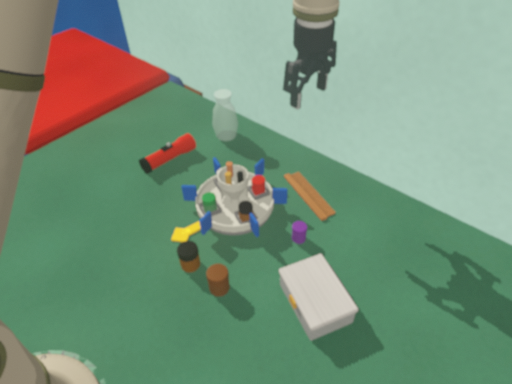

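View pics/wrist0.png

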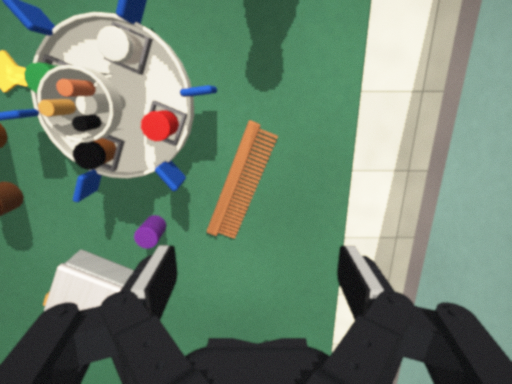

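The pictures show the organiser with the upper tier at (260,178) in scene, (232,180) in side and (75,100) in wrist. The yellow arrow is at (288,178) in scene and (185,233) in side.

Things that could be confused:
- **Red pot:** on the tray at scene (242,197) or wrist (160,125). The red flashlight at scene (347,225) is the only other red thing.
- **Amber pot:** the small black-lidded one on the tray at side (246,211). The larger black-lidded jar is at side (189,256), with a brown jar at (218,280) and a purple one at (300,232).

Next I'll measure these.

```bash
cat > h.py <<'E'
from cell import r
import cv2,numpy as np
from scipy.spatial.transform import Rotation as R
def cam2world(n,st=None):
    c=r.calibration(n)
    if n!="wrist": return c["mtx"],np.linalg.inv(c["view"])
    T=np.eye(4);T[:3,:3]=R.from_rotvec(st["tcp_rot"]).as_matrix();T[:3,3]=st["position"]
    return c["mtx"],T@c["tool_from_camera"]
def cloud(d,K,T):
    v,u=np.indices(d.shape); P=np.stack([(u-K[0,2])*d/K[0,0],(v-K[1,2])*d/K[1,1],d],-1)
    return P@T[:3,:3].T+T[:3,3]
def onplane(uv,z,K,T):
    ray=T[:3,:3]@np.linalg.inv(K)@np.array([*uv,1.]); return T[:3,3]+ray*(z-T[2,3])/ray[2]
def masks(p):
    h=cv2.cvtColor(p,cv2.COLOR_RGB2HSV);H,S,V=[h[...,i].astype(int) for i in range(3)]
    return dict(blue=(H>105)&(H<125)&(S>150)&(V>60),yellow=(H>20)&(H<32)&(S>170)&(V>150),
      red=((H<5)|(H>174))&(S>180)&(V>110),green=(H>50)&(H<75)&(S>150)&(V>90),purple=(H>130)&(H<160)&(S>120))
E
python3 - <<'E'
from h import *
st=r.state()
for n in ["scene","side","wrist"]:
    f=np.load(f"pics/{n}0.npz");K,T=cam2world(n,st);C=cloud(f["d"],K,T)
    for k,m in masks(f["p"]).items():
        m=m&(f["d"]>0)&(C[...,2]>-.02)&(C[...,2]<.2)&(C[...,0]>.4)
        nn,l,s,c=cv2.connectedComponentsWithStats(m.astype(np.uint8))
        for i in range(1,nn):
            if s[i,4]>12:
                q=C[l==i]; t=q[q[:,2]>np.percentile(q[:,2],70)]
                print(n,k,c[i].round(),s[i,4],"med",np.median(q,0).round(3),"top",t.mean(0).round(3),"zmax",q[:,2].max().round(3))
E
```

```text
scene blue [235. 171.] 69 med [ 0.523 -0.02   0.054] top [ 0.522 -0.019  0.063] zmax 0.067
scene blue [295. 184.] 118 med [0.5   0.159 0.048] top [0.499 0.159 0.061] zmax 0.067
scene blue [221. 193.] 150 med [ 0.626 -0.009  0.047] top [ 0.624 -0.008  0.063] zmax 0.069
scene blue [286. 206.] 101 med [0.605 0.171 0.047] top [0.606 0.172 0.061] zmax 0.066
scene blue [246. 212.] 52 med [0.676 0.09  0.051] top [0.672 0.089 0.064] zmax 0.067
scene yellow [286. 176.] 40 med [0.418 0.104 0.005] top [0.423 0.106 0.006] zmax 0.007
scene red [242. 196.] 121 med [0.626 0.054 0.059] top [0.618 0.051 0.064] zmax 0.067
scene red [349. 222.] 417 med [0.594 0.335 0.04 ] top [0.617 0.325 0.044] zmax 0.048
scene purple [202. 183.] 112 med [ 0.589 -0.09   0.033] top [ 0.583 -0.094  0.043] zmax 0.045
side blue [216. 164.] 32 med [0.593 0.165 0.064] top [0.595 0.166 0.067] zmax 0.069
side blue [259. 167.] 60 med [0.658 0.082 0.056] top [0.657 0.083 0.065] zmax 0.068
side blue [189. 192.] 146 med [0.493 0.154 0.049] top [0.494 0.152 0.063] zmax 0.069
side blue [280. 195.] 160 med [ 0.618 -0.012  0.048] top
[... 815 characters left out ...]
st blue [ 17. 114.] 245 med [0.471 0.062 0.064] top [0.463 0.061 0.066] zmax 0.068
wrist blue [170. 175.] 502 med [ 0.623 -0.009  0.056] top [ 0.621 -0.01   0.066] zmax 0.068
wrist blue [ 86. 185.] 514 med [ 0.522 -0.021  0.056] top [ 0.52  -0.021  0.066] zmax 0.068
wrist yellow [ 9. 58.] 28 med [0.429 0.122 0.003] top [0.43  0.121 0.005] zmax 0.005
wrist yellow [10. 87.] 25 med [0.422 0.089 0.004] top [0.42  0.088 0.005] zmax 0.007
wrist red [159. 125.] 782 med [0.619 0.05  0.064] top [0.616 0.049 0.065] zmax 0.066
wrist green [35. 74.] 348 med [0.499 0.102 0.064] top [0.5   0.1   0.065] zmax 0.067
wrist purple [150. 232.] 647 med [ 0.583 -0.092  0.041] top [ 0.579 -0.097  0.043] zmax 0.045
```

The tab tops agree on an axis near (0.560, 0.071), with red at about -22° and the arrow at about 167°. I'll take one overhead wrist view that holds both the organiser and the whole arrow.

```bash
cat >> h.py <<'E'
def look(name):
    st=r.state();p,d=r.read_camera("wrist");cv2.imwrite(f"pics/{name}.png",p[:,:,::-1])
    K,T=cam2world("wrist",st);C=cloud(d,K,T);M=masks(p);out={}
    for k in ["blue","yellow","red","green","purple"]:
        m=M[k]&(d>0)&(C[...,2]>-.02)&(C[...,2]<.1)
        nn,l,s,c=cv2.connectedComponentsWithStats(m.astype(np.uint8))
        for i in range(1,nn):
            if s[i,4]>20:
                q=C[l==i]; 
                t=q[q[:,2]>(.061 if k in("blue","red","green") else -1)]
                if len(t)>5: out.setdefault(k,[]).append((c[i].round(),len(t),t.mean(0),t))
    return out,p,d,C
def fit(out):
    b=np.array([o[2][:2] for o in out["blue"]])
    from scipy.optimize import least_squares
    def f(x):
        v=b-x[:2];a=np.arctan2(v[:,1],v[:,0])
        rr=np.hypot(*v.T); e=(a-x[2]+np.pi/6)%(np.pi/3)-np.pi/6
        return np.r_[(rr-.103)*1,e*.103]
    best=None
    for ph in np.linspace(0,np.pi/3,7)[:-1]:
        s=least_squares(f,[.56,.071,ph]); 
        if best is None or s.cost<best.cost: best=s
    return best.x,best.fun
E
python3 - <<'E'
from h import *
r.move_ptp([.53,0,.35],r.state()["tcp_rot"]); r.dwell(.3)
o,p,d,C=look("w1")
for k in o:
    for e in o[k]: print(k,e[0],e[1],e[2].round(4))
x,f=fit(o);print("fit",x.round(4),np.degrees(x[2])%60,"res",f.round(4))
c=x[:2]
for k in("red","green","yellow"):
    for e in o.get(k,[]): v=e[2][:2]-c;print(k,np.degrees(np.arctan2(v[1],v[0])).round(2),np.hypot(*v).round(4), np.hypot(*(e[3][:,:2]-c).T).max().round(4))
y=np.concatenate([e[3] for e in o["yellow"]])[:,:2]-c;rr=np.hypot(*y.T);a=np.degrees(np.arctan2(y[:,1],y[:,0]))%360
for lo in range(90,172,8):
    s=(rr>lo/1e3)&(rr<lo/1e3+.008)
    if s.sum()>3: print(lo,s.sum(),a[s].min().round(1),a[s].max().round(1),a[s].mean().round(2))
print(r.state()["clock"])
E
```

```text
blue [311.  22.] 178 [0.5978 0.1667 0.0659]
blue [231.  33.] 166 [0.4968 0.1544 0.066 ]
blue [352.  91.] 129 [0.6591 0.0853 0.0659]
blue [204. 109.] 117 [0.4572 0.0608 0.0658]
blue [317. 158.] 108 [ 0.6187 -0.0081  0.0658]
blue [249. 166.] 114 [ 0.5183 -0.0206  0.0655]
red [316. 118.] 364 [0.6131 0.0494 0.0645]
green [237.  82.] 313 [0.5027 0.0963 0.0645]
purple [285. 205.] 344 [ 0.5763 -0.0928  0.037 ]
fit [0.558  0.0731 0.121 ] 6.930917390010748 res [-0.0013 -0.0013 -0.0012 -0.0015 -0.0017 -0.0012  0.      0.0001 -0.0001
  0.     -0.0002  0.0002]
red -23.3 0.06 0.0745
green 157.2 0.0599 0.0728Traceback (most recent call last):
  File "<stdin>", line 10, in <module>
KeyError: 'yellow'
```

View pics/w1.png

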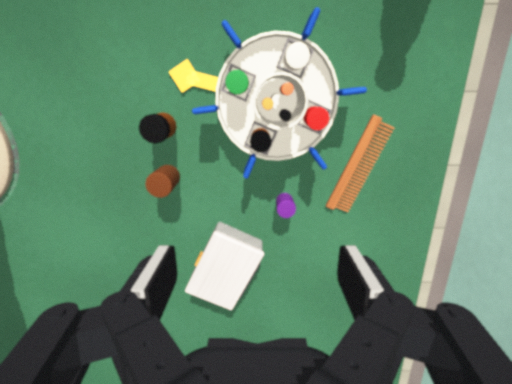

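This view shows the whole organiser: red pot at (316,118), tier at (280,97) and the full arrow from (175,75) to (218,83). It also confirms the amber pot at (260,139), with the larger black-lidded jar off the tray at (155,127). The tab fit residual is under 2 mm, and red sits at -23.1°. The yellow mask missed the arrow, so I'll widen it.

```bash
sed -i 's/(H>20)&(H<32)&(S>170)&(V>150)/(H>18)\&(H<36)\&(S>130)\&(V>120)/' h.py; python3 - <<'E'
from h import *
p=cv2.imread("pics/w1.png")[:,:,::-1].copy(); st=r.state()
K,T=cam2world("wrist",st)
m=masks(p)["yellow"]; m[:50]=0;m[110:]=0;m[:,:150]=0;m[:,225:]=0
v,u=np.nonzero(m);print(len(u),p[75,185])
X=np.array([onplane((a,b),.005,K,T)[:2] for a,b in zip(u,v)])
c=np.array([.558,.0731]);y=X-c;rr=np.hypot(*y.T);a=np.degrees(np.arctan2(y[:,1],y[:,0]))%360
print(rr.max())
for lo in range(88,172,6):
    s=(rr>lo/1e3)&(rr<lo/1e3+.006)
    if s.sum()>3: print(lo,s.sum(),a[s].min().round(1),a[s].max().round(1),((a[s].min()+a[s].max())/2).round(2),a[s].mean().round(2))
i=rr.argmax();print(u[i],v[i],a[i]); print(st["clock"],st["joint_pos"].round(3))
# ik checks along arcs
for th in range(75,-61,-15):
    t=np.radians(th);M=np.array([[np.cos(t),np.sin(t),0],[np.sin(t),-np.cos(t),0],[0,0,-1]])
    q=r.solve_ik([c[0]+.11*np.cos(t),c[1]+.11*np.sin(t),.058],R.from_matrix(M).as_rotvec());print(th,None if q is None else np.round(q,2))
E
```

```text
744 [255 249 117]
0.16663446032762969
94 41 160.3 172.9 166.6 166.41
100 60 160.6 172.5 166.56 166.55
106 60 160.9 172.1 166.51 166.39
112 59 161.3 171.8 166.52 166.44
118 47 161.4 171.5 166.44 166.47
124 22 161.6 171.5 166.53 167.43
130 28 159.9 173.1 166.5 166.22
136 88 157.8 175.2 166.5 166.04
142 131 156.7 175.9 166.29 166.05
148 106 158.4 174.3 166.36 166.24
154 68 160.9 171.8 166.35 166.43
160 31 163.8 169.0 166.38 166.27
169 71 165.90584712032583
1.375 [-0.098  0.261 -0.012  1.924  0.004  0.96  -0.111]
75 [-0.37  0.73 -0.03  1.99  0.04  0.42 -0.69]
60 [-0.36  0.74  0.    1.94 -0.    0.46 -0.88]
45 [-0.36  0.76  0.07  1.9  -0.1   0.48 -1.01]
30 [-0.36  0.77  0.13  1.87 -0.18  0.51 -1.16]
15 [-0.35  0.78  0.18  1.86 -0.26  0.52 -1.31]
0 [-0.34  0.79  0.23  1.86 -0.32  0.53 -1.46]
-15 [-0.32  0.79  0.27  1.88 -0.38  0.52 -1.63]
-30 [-0.31  0.78  0.31  1.91 -0.46  0.52 -1.78]
-45 [-0.31  0.78  0.36  1.96 -0.54  0.5  -1.92]
-60 [-0.31  0.77  0.4   2.01 -0.63  0.48 -2.07]
```

Front is at 166.4° (every radius band gives 166.3–166.6), so the red pot needs to turn -170.5° (clockwise). Plan: straddle a tab loosely with the fingertips on the open far side and sweep it along the arc in two strokes. Before lowering I'll check the fingers around the tab.

```bash
cat >> h.py <<'E'
c0=np.array([.558,.0731]); RT=.110
def pose(thd,z,rad=RT):
    t=np.radians(thd);M=np.array([[np.cos(t),np.sin(t),0],[np.sin(t),-np.cos(t),0],[0,0,-1]])
    return [c0[0]+rad*np.cos(t),c0[1]+rad*np.sin(t),z],R.from_matrix(M).as_rotvec()
E
python3 - <<'E'
from h import *
P,o=pose(66.93,.125)
r.move_ptp(P,o); r.move_gripper(.28,20); r.dwell(.2)
o,p,d,C=look("w2"); st=r.state();print(st["clock"],st["position"],st["force"].round(2),st["gripper_width"])
p,d=r.read_camera("side");cv2.imwrite("pics/s2.png",cv2.resize(p[90:300,120:400,::-1],None,fx=2.5,fy=2.5))
E
```

```text
3.3667 [0.601111   0.17435145 0.12495204] [-0.26 -0.64  0.18] 0.28164236602099024
```

View pics/w2.png

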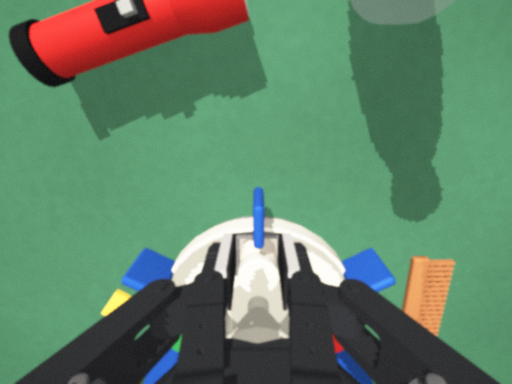

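View pics/s2.png

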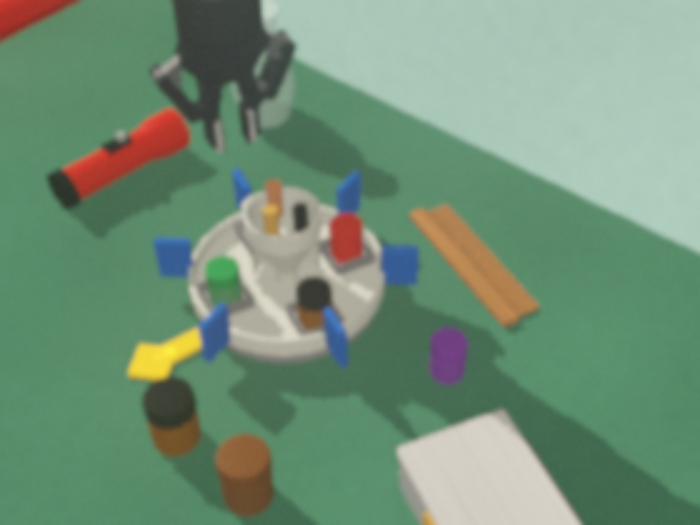

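The wrist view shows the tab at (258,215) centred between the slightly opened fingers, with clear gaps on both sides. The side view agrees. I'll check the vase position, since the wrist camera hangs outward, then lower and sweep.

```bash
python3 - <<'E'
from h import *
f=np.load("pics/scene0.npz");K,T=cam2world("scene");C=cloud(f["d"],K,T)
v=C[225:280,295:330].reshape(-1,3);v=v[(v[:,2]>.03)&(v[:,2]<.2)];print("vase",np.median(v,0),v.max(0),v.min(0), "d",np.median(v,0)[:2]-c0)
P,o=pose(66.93,.058); r.move_linear(P,.08)
st=r.state();print(st["clock"],st["position"],st["force"].round(2))
try:
  for th in np.linspace(66.93,66.93-30,4)[1:]:
    P,o=pose(th,.058); r.move_linear(P,.06,o); st=r.state(); print(th.round(1),st["clock"],st["force"].round(2))
except r.PlanningError as e: print("PE",e)
p,d=r.read_camera("side");cv2.imwrite("pics/s3.png",cv2.resize(p[90:300,120:400,::-1],None,fx=2.5,fy=2.5))
E
```

```text
vase [0.77062495 0.29171555 0.08686881] [0.78756297 0.32171578 0.13726741] [0.73310588 0.25125292 0.03012944] d [0.21262495 0.21861555]
4.4083 [0.60135392 0.17435817 0.05834552] [-0.28 -0.77  0.12]
56.9 4.875 [-0.6   0.14  0.2 ]
46.9 5.3417 [ 0.35 -0.09  0.58]
36.9 5.8083 [-0.3   0.28 -0.64]
```

View pics/s3.png

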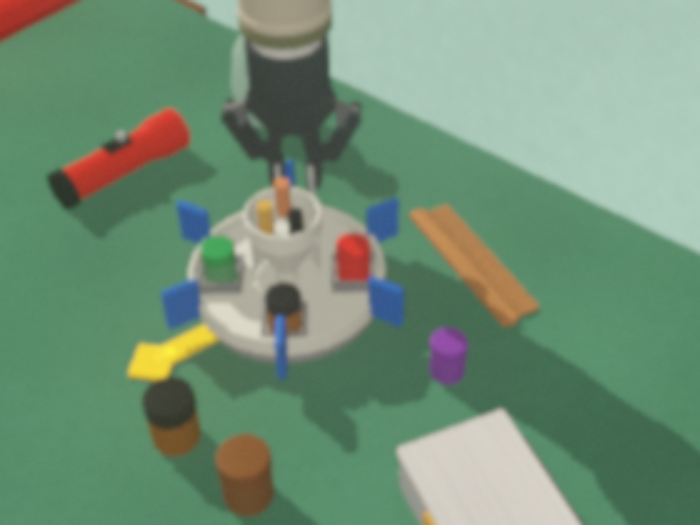

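The tray turns with the tab (about 27° so far), forces are under 1 N, and the vase is 0.30 m from the axis, so it is clear. I'll finish stroke 1.

```bash
python3 - <<'E'
from h import *
for th in np.linspace(36.93,-23.07,6)[1:]:
    P,o=pose(th,.058); r.move_linear(P,.06,o); st=r.state(); print(th.round(1),st["clock"],st["force"].round(2))
r.dwell(.4)
P,o=pose(-23.07,.125); r.move_linear(P,.1)
r.move_ptp([.53,0,.30],[-2.2214,-2.2214,0]); r.dwell(.2)
o,p,d,C=look("w4")
x,f=fit(o);print("fit",x.round(4),"phase",np.degrees(x[2])%60,"res",f.round(4),len(o["blue"]))
for k in("red","green"):
    for e in o.get(k,[]): v=e[2][:2]-x[:2];print(k,e[0],np.degrees(np.arctan2(v[1],v[0])).round(2),np.hypot(*v).round(4))
print(r.state()["clock"])
E
```

```text
24.9 6.3917 [ 0.21 -0.78 -0.01]
12.9 6.925 [0.49 0.55 0.  ]
0.9 7.4583 [-0.02  0.56 -0.76]
-11.1 7.9917 [-0.5   0.63 -0.08]
-23.1 8.525 [0.03 0.03 0.2 ]
fit [0.5582 0.0723 0.7024] phase 40.24430192122188 res [-0.006  -0.0008 -0.0011 -0.0018 -0.0017 -0.0023  0.0004  0.0008 -0.0013
  0.0008 -0.0005 -0.0002] 6
red [264. 148.] -109.31 0.0595
green [299.  51.] 70.45 0.0593
11.35
```

View pics/w4.png

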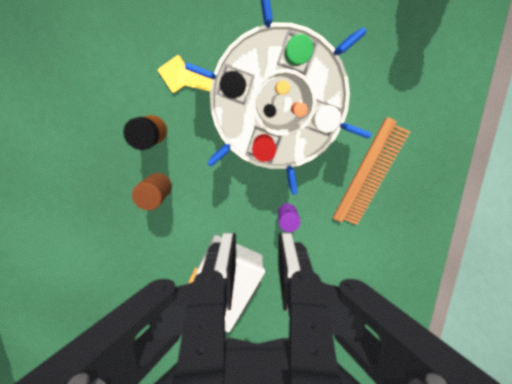

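Red is now at about -109.8° from the tabs (green and red lids agree within 0.5°), so -83.8° remains. For stroke 2 I'll take the tab at 40.2° to -43.5°, with a slow ending. The tab lags the tool by about 3.3°.

```bash
python3 - <<'E'
from h import *
P,o=pose(40.24,.125); r.move_ptp(P,o)
P,o=pose(40.24,.058); r.move_linear(P,.08)
for th in np.linspace(40.24,-36.8,7)[1:]:
    P,o=pose(th,.058); r.move_linear(P,.06,o)
for th in (-41.8,-46.8):
    P,o=pose(th,.058); r.move_linear(P,.02,o)
st=r.state(); print(st["clock"],st["force"].round(2))
r.dwell(.5)
P,o=pose(-46.8,.125); r.move_linear(P,.1)
r.move_ptp([.53,0.01,.35],[-2.2214,-2.2214,0]); r.dwell(.2)
o,p,d,C=look("w5")
x,f=fit(o);ph=np.degrees(x[2])%60;print("fit",x.round(4),"phase",ph,"tab at",ph-60,"target -43.55 res",f.round(4),len(o["blue"]))
for k in("red","green"):
    for e in o.get(k,[]): v=e[2][:2]-x[:2];print(k,e[0],np.degrees(np.arctan2(v[1],v[0])).round(2),np.hypot(*v).round(4))
print(r.state()["clock"])
E
```

```text
17.9417 [-0.31 -0.18  0.56]
fit [0.558  0.0732 0.2905] phase 16.64282037771549 tab at -43.357179622284505 target -43.55 res [-0.0011 -0.0012 -0.001  -0.0011 -0.0015 -0.0008  0.     -0.0002  0.
  0.      0.      0.    ] 6
red [234.  98.] 168.39 0.0604
green [319. 117.] -12.18 0.06
21.0833
```

View pics/w5.png

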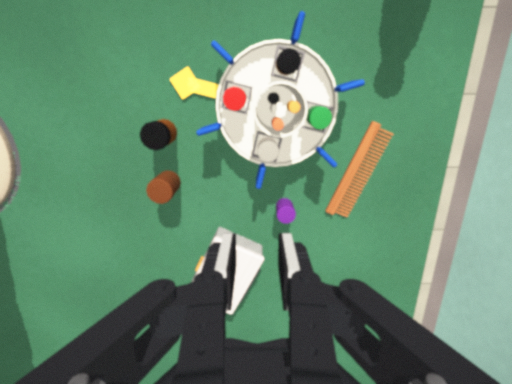

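The hand is clear, and the red pot at (234,98) lines up with the arrow (183,82)–(218,90). The tab phase puts the red seat 0.2° from the front line, but the red lid reads 1.9° off. I'll cross-check the lid centre and arrow with other cameras, which also shows whether the tray is at rest.

```bash
python3 - <<'E'
from h import *
st=r.state()
o,p,d,C=look("w6"); x,f=fit(o);print("phase",np.degrees(x[2])%60, x[:2].round(4)); c=x[:2]
K,T=cam2world("wrist",st)
m=masks(p)["yellow"]; m[:50]=0;m[110:]=0;m[:,:150]=0;m[:,225:]=0
v,u=np.nonzero(m);X=np.array([onplane((a,b),.005,K,T)[:2] for a,b in zip(u,v)])-c
rr=np.hypot(*X.T);a=np.degrees(np.arctan2(X[:,1],X[:,0]))%360
L=[(a[s].min()+a[s].max())/2 for lo in range(96,160,6) for s in [(rr>lo/1e3)&(rr<lo/1e3+.006)] if s.sum()>8];print("arrow",np.mean(L),np.std(L))
for n in ("wrist","side","scene"):
    if n!="wrist":
        p,d=r.read_camera(n);K,T=cam2world(n);C=cloud(d,K,T)
        cv2.imwrite(f"pics/{n}6.png",p[:,:,::-1])
    M=masks(p)
    for k in ("red","green"):
        mm=M[k]&(d>0)&(np.hypot(C[...,0]-c[0],C[...,1]-c[1])<.085)
        q=C[mm]
        t=q[q[:,2]>.0625]
        if len(t)<10: print(n,k,len(t)); continue
        (cx,cy),R0=cv2.minEnclosingCircle(t[:,:2].astype(np.float32))
        w=np.array([cx,cy])-c
        print(n,k,len(t),"circ",R0*1e3,np.degrees(np.arctan2(w[1],w[0])).round(2),np.hypot(*w).round(4),"mean",np.degrees(np.arctan2(*(t[:,:2].mean(0)-c)[::-1])).round(2))
p=cv2.imread("pics/w6.png")[40:180,160:360];cv2.imwrite("pics/w6c.png",cv2.resize(p,None,fx=4,fy=4,interpolation=cv2.INTER_CUBIC))
print(r.state()["clock"])
E
```

```text
phase 16.654717599204293 [0.558  0.0731]
arrow 166.3626750324468 0.2180575820359833
wrist red 330 circ 14.142675325274467 168.55 0.0602 mean 168.28
wrist green 316 circ 14.471969567239285 -12.55 0.0601 mean -12.34
side red 71 circ 13.011863455176353 171.99 0.0648 mean 172.49
side green 1
scene red 13 circ 11.06257177889347 161.56 0.0612 mean 159.78
scene green 17 circ 8.883274160325527 -5.51 0.0675 mean -6.01
21.2333
```

View pics/w6c.png

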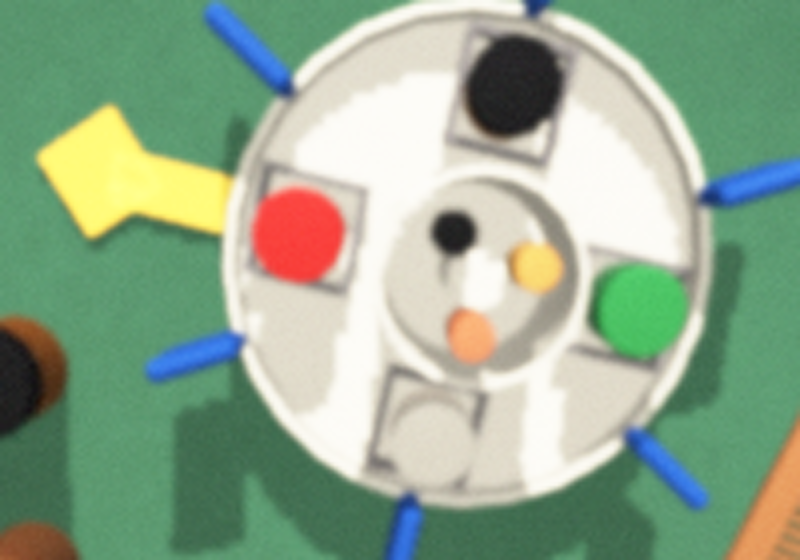

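View pics/side6.png

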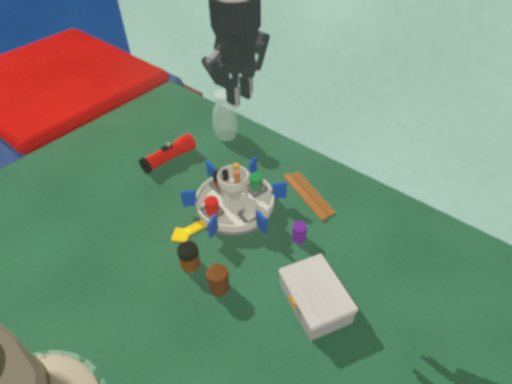

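The tray is at rest: two looks gave phases of 16.64° and 16.65°. The seat is within about 0.3° of the arrow. The pot's extra 1.6° or so is about what its 1 mm play in the seat explains, and the green pot leans the same way. The bystanders look unchanged, so I'm handing in.

```bash
python3 - <<'E'
from h import *
r.finish_job(); print("done")
E
```

```text
the job is handed in; nothing more can be done
done
```

The red pot now stands at the front of the organiser, in line with the yellow arrow, and the job is handed in. I turned the organiser about 170° clockwise in two gentle strokes, with slightly opened fingertips around a blue tab. I then lifted the hand clear, 0.35 m above the cupboard, with about 21 s of the 48 s used.

**Last checks:**
- **Alignment:** by the tabs, the red seat is at 166.65°, and the arrow measures 166.4°, so it is about 0.3° off.
- **At rest:** two looks after the hand withdrew gave the same angle.
- **Forces:** every wrist reading was below about 1 N. They were taken between moves, and only at the end of stroke 2.
- **Other things:** by eye in the last pictures, the bystanders stand where they were and the pots are in their seats.

**What disagreed:** the red lid itself measured about 168.4°, 2° (2 mm) past the arrow. I put this down mostly to the pot's play in its seat and measuring error, so I did not correct it. The side and scene cameras gave 172° and 162° for the lid, but they showed too few lid pixels to rely on.

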